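# Scoop marbles into the pewter jar and hold its bayonet lid at half lock

## Task

Using the little scoop, take both cobalt marbles out of the brass tray in one scoopful without touching them with the fingers, tip them into the pewter jar and stand the scoop back in the tray. Then drop the bayonet lid into the jar's notches and turn it clockwise, against its spring, to the white halfway marks, never as far as the click at the red ones. Finish while still gripping the lid and holding it there, lid fully seated; leave the cup, egg cup and shooter where they are.

Things in the scene. Friction and masses are not known exactly. Their poses are not given: they have to be found in the camera images.
- tray: Dimpled brass tray, fixed: open channel 186 x 62 x 24 mm, long side along its x. Origin: centre of the underside. Floor 4 mm thick (flat to the touch, dimples are only drawn), walls 3 mm, so the inside is 180 x 56 mm. The marbles lie towards its -x end (nearer the robot), the scoop stands towards its +x end.
- scoop: Loose steel scoop, about 90 g, standing in the tray at the tray's yaw, mouth towards the tray's -x. Origin: centre of its underside. Floor 64 (x) x 50 (y) x 2 mm; side walls 3 mm thick, 22 mm high, from x = -24 to 32 mm, 44 mm apart; back wall 32 mm high, inner face at x = 16 mm. Side gap to the tray walls 3 mm each.
- scoop_grip (a point): Point on the axis of the scoop's upright pale wooden handle, at scoop x = 24, y = 0, z = 88 mm. The handle is 16 (x) x 24 (y) mm and ends at z = 112 mm: grip it from above, fingers closing along the scoop's x.
- scoop_lip (a point): Middle of the scoop's open front lip, at scoop x = -32 mm, z = 0. Drawn along the tray floor towards the tray's -x until about 2 mm from the end wall, the lip (a 2 mm step) slides under the marbles; tilting the lip up about 20 degrees keeps them in, tilting it down rolls them out.
- marble_a_center (a point): Centre of a swirled cobalt glass marble, 20 mm across, 10 g, loose, polished and slippery (friction about 0.25), rolls freely in the tray.
- marble_b_center (a point): Centre of the second, identical marble in the tray.
- jar: Pewter jar, fixed, round, 92 mm across its rim, 62 mm high; origin: centre of the underside. Inside radius 36 mm, floor 6 mm thick. White halfway marks on the rim 36 degrees clockwise (seen from above) of the two rim notches, red lock marks 72 degrees clockwise. Stops block turning the lid anticlockwise from the notches.
- jar_rim (a point): Centre of the jar's mouth, level with the rim's top, 62 mm above the jar's origin. The rim is a 5 mm thick flange of inner radius 30.5 mm with two notches, on the jar's +x and -x, about 17 mm wide and reaching out to radius 36 mm; the lid's lugs pass down through them.
- half_mark: The pair of white halfway marks on the jar's rim: the origin is the jar's, its x axis runs through both marks (36 degrees clockwise of the jar's x). The lid is at half when its x axis (either way round) lies along this one.
- return_ring (a joint): Spring ring inside the jar, pushed round by the lid's lugs: rad, 0 at rest, grows clockwise. The lugs meet it after about 0.18 rad from the notches; at the halfway marks it reads about 0.47. It pushes back with 0.06 N m at 0 and 0.1 N m at half, so a released lid swings back. The click (a sprung ball) begins at about 0.8.
- lid: Loose pewter bayonet lid, about 150 g, standing on its plug. Origin: centre of the plug's underside. Plug 26.5 mm radius, 13 mm high; two brass lugs at its foot, on the lid's +x and -x, to radius 33 mm, 10 mm wide, 6 mm high; disc of 38 mm radius from z = 13 to 18 mm with white lines over the lugs. Seated, the disc rests on the rim, origin 49 mm above the jar's; turned, it has 2 mm play upward.
- lid_grip (a point): Point on the lid's axis, 41 mm above its origin, in the walnut bar grip: 46 (along the lid's x) x 16 (y) mm, from z = 18 to 52 mm above the lid's origin. Grip it from above, fingers closing along the lid's y. The lid is the same after half a turn.
- pewter_cup: Squat pewter cup, 70 mm across, 55 mm high, loose, a bystander. Origin: centre of the underside.
- egg_cup: White ceramic egg cup, 50 mm across, 55 mm high, loose, a bystander holding the shooter. Origin: centre of the underside.
- shooter_center (a point): Centre of the clear glass shooter marble, 32 mm across, in the egg cup; a bystander.
There are look-alikes about, which are no part of the job. What is shaped like the scoop but blue or turquoise is not meant.

How it is judged (in metres and radians):
On the way, in this order (a step that is already met when the one before it is completed fails the run):
1. both marbles ride in the lifted scoop (x of marble_a_center in the frame of scoop between -0.036 and 0.022 m and y of marble_a_center in the frame of scoop between -0.026 and 0.026 m and z of marble_a_center in the frame of scoop between 0 and 0.04 m and x of marble_b_center in the frame of scoop between -0.036 and 0.022 m and y of marble_b_center in the frame of scoop between -0.026 and 0.026 m and z of marble_b_center in the frame of scoop between 0 and 0.04 m and z of scoop in the frame of tray above 0.03 m), for 0.2 s.
2. both marbles are in the jar (horizontal distance between each of marble_a_center, marble_b_center and jar below 0.036 m and z of marble_a_center in the frame of jar between 0 and 0.046 m and z of marble_b_center in the frame of jar between 0 and 0.046 m), for 0.2 s.
3. the scoop stands in the tray again, let go (x of scoop in the frame of tray between -0.075 and 0.075 m and y of scoop in the frame of tray between -0.02 and 0.02 m and z of scoop in the frame of tray between -0.002 and 0.012 m and angle between scoop's own z axis and vertical below 0.15 rad and contact force between the fingers and scoop below 0.2 N), for 0.2 s.
At the end, for the whole second after the job is handed in: Both marbles in the jar; scoop let go, upright on the tray floor; lid centred in the jar to 5 mm, origin 46 to 52.5 mm above the jar's, level to 0.08 rad, x axis within 0.15 rad of the half marks, spring ring above 0.2 rad, lid gripped with over 2 N (all of step 2 and all of step 3 and horizontal distance between lid and jar below 0.005 m and z of lid in the frame of jar between 0.046 and 0.0525 m and angle between the z axis of lid and the z axis of jar, either way round below 0.08 rad and angle between the x axis of lid and the x axis of half_mark, either way round below 0.15 rad and value of joint return_ring above 0.2 rad and contact force between the fingers and lid above 2 N); the arm keeps its last pose, push and grip.
It fails at once if the lid was turned as far as the click (value of joint return_ring above 0.85 rad).
It fails at once if the fingers touched a marble (contact force between the fingers and marble_a above 0.5 N or contact force between the fingers and marble_b above 0.5 N).
It fails at once if a bystander was disturbed (distance of any of pewter_cup, egg_cup, shooter_center from where it was at the start of the episode above 0.03 m).
It also fails if it takes over 64 s, if anything falls off the work surface, if the arm or the gripper's body presses on something with over 40 N, if the wrist force passes 120 N, or if a joint passes its speed limit or range.

## Robot

A 6-joint arm with a two-finger parallel gripper is mounted at the origin on the work surface. World frame = base frame: x ahead of the robot, y to its left, z up, the work surface at z = 0. Lengths are in mm, angles in rad, forces in N, time in s.
With the tool pointing down it reaches from about 275 to 750 mm from the base axis. Payload 10.2 kg.
Tool frame: the origin (TCP) lies midway between the tips of the shut fingers; the grasp point (between the pads) lies 19 mm behind it (ctrl.tcp_to_grasp is the z of the grasp point in the tool frame, in mm); z points along the fingers, y is the direction in which the jaws open and shut (so a half turn about z gives the same grasp; the last joint's range is limited). The gripper opens to 85 mm and grips with 20 to 120 N. Pads are 22 mm wide; open, the fingers measure 114 mm over their backs; the gripper's body (76 mm by 85 mm) begins 54 mm behind the grasp point. The pads swing forward as they close: fully open they stand 13 mm farther back than shut.
Start: joints at [0.985, 0.313, 1.498, -0, 1.331, -0.223], TCP at [186.332, 490.827, 231.294] pointing down, gripper open.
Joint ranges: [-2.94, 2.94], [-0.97, 2.17], [0.19, 2.56], [-1.23, 4.37], [0.02, 3.11], [-2.88, 2.88]. Speed limits (rad/s): [2.39, 2.39, 3.01, 3.14, 3.14, 3.14].

## Interface

Orientations are given as a unit quaternion [w, x, y, z].
In Python, from rig import sensors, capture, order, ctrl gives the robot as it stands. The module is installed in compiled form; this text tells all that it offers.
- The arm moves only by the tool play_rows, never from a script. Its argument "deltas" is a list of rows, each a list of 7 numbers: the shift along the world's x, y, z in units of 40 mm (1.0 is 40 mm), then the turn, a rotation vector about the world's x, y, z in units of 6 degrees (1.0 is 6 degrees), then the opening, from -1 (shut) to 1 (fully open). A call has 1 to 8 rows; each row shifts and turns the commanded pose from where the row before left it; what a row does not reach is not made up. A row lasts 1/12 s, in which the tool goes at most 41.7 mm and 7.16 degrees, less where a joint would pass 70% of its speed; a pose out of reach is approached as far as the arm can. A call is refused whole if a number of a shift passes 1 or a number of a turn 1, either way. A call with a gripper value outside its range is refused whole. The fingers move at their own pace and stop on an object; "squeeze" is the grip in N (left out, the last holds). Time passes only in rows, so rows that do not move let the fingers close. It gives the time, the measured TCP pose, the force and the opening at its end, in the units of the state.
- sensors.sense(): the state, without advancing time (a new reading comes with each control period).
- capture(name): name is "side" or "top" or "wrist"; returns a dict with "pixels" (420x560x3 uint8, red, green, blue), "z_map" (420x560 float32, mm along the optical axis (not along the pixel's ray), 0 where there is no reading), "fx", "fy", "cx", "cy" (pixels), "eye" and "rotation" of the camera in the world; the wrist camera has in their place "tool_from_camera" (4x4, takes a point from camera to tool coordinates, whose origin is the TCP and whose axes are the flange's). Camera axes: x right, y down, z forward; pixel columns grow to the right and rows downward; lengths in mm; the calibration is good to about 2 mm. A picture is of the moment at which its call begins: read the wrist's pose just before it.
- order.finish_job(): hands the job in, once; it reports no verdict.
The state is a dict: "time_s": time; "joints": joint angles; "dq": joint speeds; "tau": joint torques, N m; "eef_pos": TCP position; "ee_rot": TCP orientation; "force": force on the tool from outside, world axes, zero at the start; "wrist_torque": the same for the moment, N m; "grip_width": opening from 0.0 (shut) to 1.0 (fully open).
Only numpy, scipy, OpenCV 4.12 (cv2) and the standard library are available. Lean on these libraries where they do the work, as an engineer would, in place of code of your own. Each camera call takes 0.05 s, during which the arm holds its last target. There are 200 camera calls.

## Working session

There is one attempt and no reset: what is moved stays moved. The work goes in short steps, Python scripts to look and compute and a tool call to move; the robot and the scene stay as the last step left them, time stands still between calls to the robot, and variables do not carry over. Pictures are saved under pics/ and viewed, about 8 in all and at most 12, crops included, and the job is handed in when it is done.

Besides the shell and the picture viewer there is one more tool, called after "Emit:" by a JSON object that holds its "api" and its "payload". play_rows: Moves the arm, as the interface text tells. Its arguments: {"type":"object","properties":{"deltas":{"type":"array","items":{"type":"array","items":{"type":"number"}}},"squeeze":{"type":"number"}},"required":["deltas"]}

```bash
mkdir -p pics; cat > h.py <<'E'
import numpy as np, cv2
from rig import sensors, capture, order, ctrl
from scipy.spatial.transform import Rotation as R
def cam(n):
    s=sensors.sense(); c=capture(n)
    if n=="wrist":
        q=s["ee_rot"]; T=np.eye(4); T[:3,:3]=R.from_quat([q[1],q[2],q[3],q[0]]).as_matrix(); T[:3,3]=s["eef_pos"]
        M=T@np.array(c["tool_from_camera"]); c["eye"]=M[:3,3]; c["rotation"]=M[:3,:3]
    c["eye"]=np.array(c["eye"]); c["rotation"]=np.array(c["rotation"]); return c
def cloud(c):
    z=c["z_map"]; v,u=np.indices(z.shape)
    p=np.dstack([(u-c["cx"])/c["fx"]*z,(v-c["cy"])/c["fy"]*z,z])
    return p@c["rotation"].T+c["eye"]
def ray(c,u,v,h):
    d=c["rotation"]@np.array([(u-c["cx"])/c["fx"],(v-c["cy"])/c["fy"],1.]); return c["eye"]+d*(h-c["eye"][2])/d[2]
def save(n,im): cv2.imwrite(n,cv2.cvtColor(im,cv2.COLOR_RGB2BGR))
E
python3 - <<'E'
from h import *
a=cam("top");b=cam("side")
print(a["eye"],a["rotation"],b["eye"],b["rotation"],a["fx"],ctrl.tcp_to_grasp)
save("pics/top.png",a["pixels"]);save("pics/side.png",b["pixels"])
print(sensors.sense())
E
```

```text
[ 453.16374503  -36.7196341  1315.93770755] [ 0.05329965 -0.69528206  0.71491594 -0.05135372] [ 600.2690551  -711.86776157  497.04640236] [-0.49746224  0.86713834 -0.01456213  0.01975776] 514.8458786566677 -18.700000000000003
{'time_s': 0.1, 'joints': array([ 9.84621743e-01,  3.13375752e-01,  1.49831536e+00,  1.66503136e-05,
        1.33102513e+00, -2.23411272e-01]), 'dq': array([ 1.66292364e-05, -1.98036276e-03, -1.51093907e-03,  1.94597007e-03,
       -1.33766162e-04,  1.12055454e-03]), 'tau': array([ 2.67216732e-03, -4.12901723e+01, -2.60140014e+01, -1.50001770e-04,
        3.00562366e-03,  3.95513143e-05]), 'eef_pos': array([186.19006626, 490.64141509, 230.81889354]), 'ee_rot': array([-2.28683108e-04,  1.80390656e-01,  9.83594884e-01, -5.13208160e-04]), 'force': array([ 0.29458476, -0.28612901,  0.01607447]), 'wrist_torque': array([-0.0246742 ,  0.03258388,  0.00865553]), 'grip_width': 0.9994371524894895}
```

View pics/top.png

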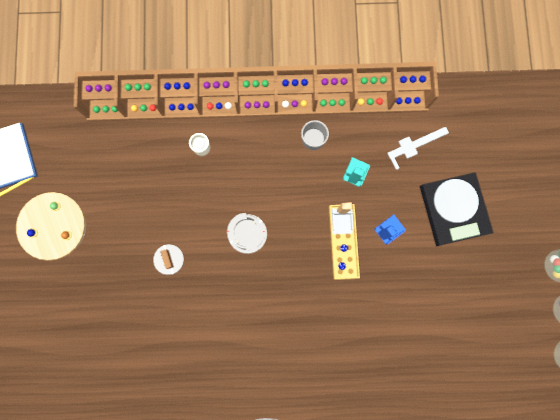

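View pics/side.png

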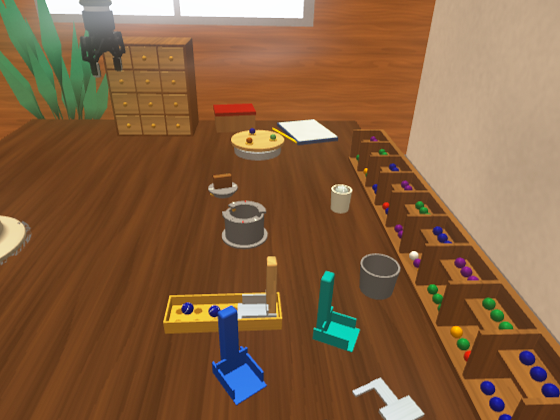

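The top view shows the tray at (344,240) with marbles at (344,247) and (341,266), and the pale scoop at its upper end around (345,215). The jar is at (247,233), the lid at (168,260), the egg cup at (200,144) and the cup at (315,135). The turquoise and blue scoops are look-alikes.

```bash
sed -i 's/    c\["eye"\]=np.array(c\["eye"\]); c\["rotation"\]=np.array(c\["rotation"\]); return c/    r=np.array(c["rotation"])\n    if r.shape==(4,): r=R.from_quat([r[1],r[2],r[3],r[0]]).as_matrix()\n    c["eye"]=np.array(c["eye"]); c["rotation"]=r; return c/' h.py
python3 - <<'E'
from h import *
a=cam("top"); P=cloud(a); im=a["pixels"]; hsv=cv2.cvtColor(im,cv2.COLOR_RGB2HSV)
v,u=np.indices(hsv.shape[:2])
def box(u0,u1,v0,v1): return (u>=u0)&(u<=u1)&(v>=v0)&(v<=v1)
# tray
m=box(320,365,198,285)&(P[...,2]>8)&(P[...,2]<35)
def rect(m,h):
    pts=np.array([ray(a,x,y,h)[:2] for y,x in np.argwhere(m)],np.float32); r=cv2.minAreaRect(pts); return r,len(pts)
print("table z",np.median(P[300:400,300:400,2]))
m=box(320,365,198,285)&(hsv[...,0]>15)&(hsv[...,0]<32)&(hsv[...,1]>120)&(hsv[...,2]>150)
print("tray",rect(m,24))
print("box corners",cv2.boxPoints(rect(m,24)[0]))
b=box(335,350,240,272)&(hsv[...,0]>105)&(hsv[...,0]<130)&(hsv[...,1]>120)
n,l,st,ce=cv2.connectedComponentsWithStats(b.astype(np.uint8))
for i in range(1,n): print("marble",st[i,4],ray(a,*ce[i],14))
m=box(330,360,198,220)&(P[...,2]>80); print("handle",m.sum(),P[m].mean(0) if m.any() else 0)
m=box(220,275,205,260)&(P[...,2]>45)
pts=P[m]; print("jar",m.sum(),np.median(pts[:,2]),cv2.minEnclosingCircle(pts[:,:2].astype(np.float32)))
m=box(150,190,240,280)&(P[...,2]>10)&(P[...,2]<30); pts=P[m]; print("lid",m.sum(),np.median(pts[:,2]),cv2.minEnclosingCircle(pts[:,:2].astype(np.float32)))
m=box(150,190,240,280)&(P[...,2]>40); pts=P[m]; print("grip",m.sum(),np.median(pts[:,2]),rect(m,52))
crop=im[195:290,140:370]; save("pics/crop.png",cv2.resize(crop,None,fx=3.4,fy=3.4,interpolation=cv2.INTER_CUBIC))
E
```

```text
table z -1.4795182365660366
tray (((543.953857421875, -210.00155639648438), (189.13735961914062, 67.03141784667969), 1.3023301362991333), 479)
box corners [[ 448.6479  -178.64386]
 [ 450.17133 -245.65796]
 [ 639.2598  -241.35925]
 [ 637.7364  -174.34515]]
marble 28 [ 528.01232786 -210.79679501   14.        ]
marble 30 [ 482.23094448 -203.03485074   14.        ]
handle 97 [ 615.3291888  -202.72969845  145.83252989]
jar 571 60.0261225984716 ((531.6908569335938, 11.052827835083008), 91.91698455810547)
lid 565 16.71903789600674 ((512.0142822265625, 231.42442321777344), 37.88384246826172)
grip 139 50.07380732796423 (((503.9795227050781, 240.68215942382812), (85.98674774169922, 44.26985168457031), 9.030399322509766), 139)
```

View pics/crop.png

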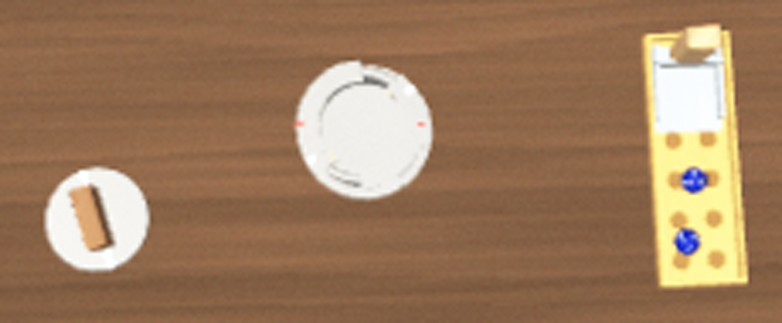

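Emit:
{"api": "play_rows", "payload": {"deltas": [[0.88, -0.8, 0.15, 0, 0, -0.55, 1], [0.88, -0.8, 0.15, 0, 0, -0.55, 1], [0.88, -0.8, 0.15, 0, 0, -0.55, 1], [0.88, -0.8, 0.15, 0, 0, -0.55, 1], [0.88, -0.8, 0.15, 0, 0, -0.55, 1], [0.88, -0.8, 0.15, 0, 0, -0.55, 1], [0.88, -0.8, 0.15, 0, 0, -0.55, 1], [0.88, -0.8, 0.15, 0, 0, -0.55, 1]]}}

```text
time_s: 0.82
eef_pos: [432.1, 266.6, 273.2]
ee_rot: [-0.0, 0.402, 0.916, -0.0]
force: [0.2, 0.5, -0.1]
grip_width: 1.002
```

```bash
python3 - <<'E'
from h import *
a=cam("wrist"); print(a["eye"],a["rotation"],a["fx"],sensors.sense()["joints"])
for p in ([512,231],[530,11]): 
    d=a["rotation"].T@(np.array(p+[20])-a["eye"]); print(d, a["fx"]*d[:2]/d[2]+[a["cx"],a["cy"]])
save("pics/w1.png",a["pixels"])
E
```

```text
[383.60528688 320.26896622 415.95915561] [[ 7.35750258e-01  6.49969928e-01  1.90290965e-01]
 [ 6.77252946e-01 -7.06080054e-01 -2.06831827e-01]
 [-7.38129571e-05  2.81051686e-01 -9.59692630e-01]] 295.5853151000717 [ 0.31177623  0.25004086  1.46971809 -0.00268196  1.41973746 -0.42348107]
[ 34.03799984  35.19875057 422.89510061] [299.91372588 229.24590254]
[-101.71414363  202.23582115  471.82333986] [212.4013193  331.33909937]
```

View pics/w1.png

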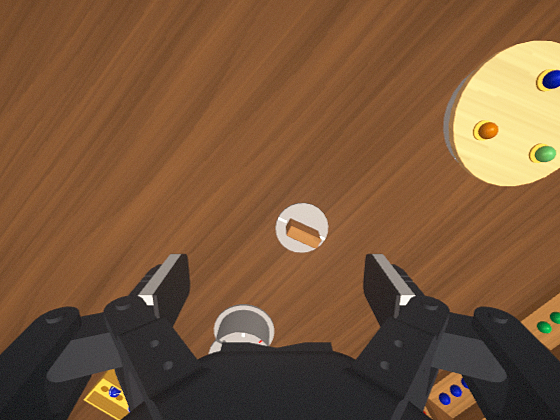

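Emit:
{"api": "play_rows", "payload": {"deltas": [[0.27, -0.85, -0.1, 0, 0, -0.58, 1], [0.27, -0.85, -0.1, 0, 0, -0.58, 1], [0.27, -0.85, -0.1, 0, 0, -0.58, 1], [0.27, -0.85, -0.1, 0, 0, -0.58, 1], [0.27, -0.85, -0.1, 0, 0, -0.58, 1]]}}

```text
time_s: 1.28
eef_pos: [485.1, 96.7, 252.7]
ee_rot: [-0.0, 0.535, 0.845, -0.0]
force: [-0.1, 0.6, 0.9]
grip_width: 0.999
```

```bash
python3 - <<'E'
from h import *
import pickle
a=cam("wrist"); pickle.dump(a,open("jar.pkl","wb")); save("pics/w2.png",a["pixels"]); print(sensors.sense()["joints"])
E
```

```text
[-0.0493698   0.23278402  1.54904813 -0.00238826  1.3608158  -0.48179552]
```

Emit:
{"api": "play_rows", "payload": {"deltas": [[0.27, -0.85, -0.1, 0, 0, -0.58, 1], [0.27, -0.85, -0.1, 0, 0, -0.58, 1], [0.27, -0.85, -0.1, 0, 0, -0.58, 1], [0.27, -0.85, -0.1, 0, 0, -0.58, 1], [0.27, -0.85, -0.1, 0, 0, -0.58, 1], [0.27, -0.85, -0.1, 0, 0, -0.58, 1], [0, 0, 0, 0, 0, -0.3, 1]]}}

```text
time_s: 1.92
eef_pos: [550.4, -110.7, 227.3]
ee_rot: [-0.0, 0.693, 0.721, -0.001]
force: [-0.4, -0.9, -0.6]
grip_width: 1.002
```

```bash
python3 - <<'E'
from h import *
import pickle
a=cam("wrist"); pickle.dump(a,open("tray.pkl","wb")); save("pics/w3.png",a["pixels"]); print(sensors.sense()["joints"],sensors.sense()["eef_pos"])
b=pickle.load(open("jar.pkl","rb"))
save("pics/j3.png",np.hstack([a["pixels"],b["pixels"]])[:, :][::1, ::1] if 0 else cv2.resize(np.hstack([a["pixels"][:,60:460],b["pixels"][:,80:480]]),None,fx=1,fy=1))
E
```

```text
[-4.03117340e-01  3.94955157e-01  1.39211839e+00 -2.49914647e-04
  1.35637980e+00 -4.43604072e-01] [ 549.92013126 -108.158996    227.71825339]
```

View pics/j3.png

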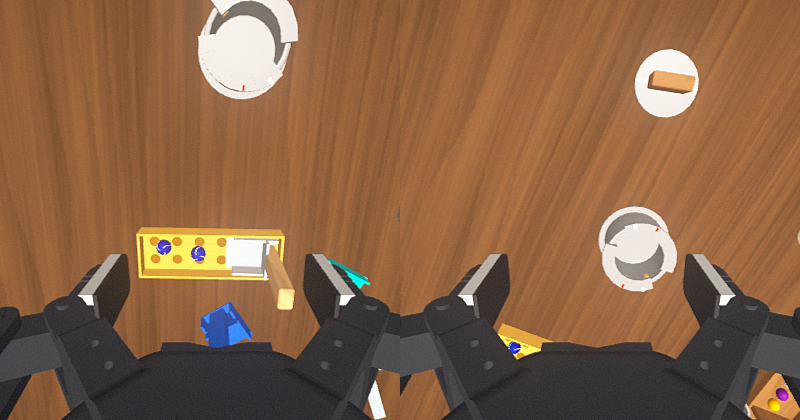

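```bash
python3 - <<'E'
from h import *
import pickle
def rays(c,m,h): return np.array([ray(c,x,y,h)[:2] for y,x in np.argwhere(m)],np.float32)
a=pickle.load(open("tray.pkl","rb")); P=cloud(a); hsv=cv2.cvtColor(a["pixels"],cv2.COLOR_RGB2HSV); v,u=np.indices(hsv.shape[:2]); Z=P[...,2]
print("table",np.median(Z[150:200,100:250]))
y=(hsv[...,0]>18)&(hsv[...,0]<32)&(hsv[...,1]>110)&(u>180)&(u<360)&(v>215)&(v<295)
m=y&(Z>19)&(Z<28); pts=P[m][:,:2].astype(np.float32); r=cv2.minAreaRect(pts); print("tray rim depth",len(pts),r,np.median(Z[m])); print(np.percentile(pts,[1,99],axis=0))
r=cv2.minAreaRect(rays(a,y&(v>232),24)); print("tray ray",r)
h=(Z>104)&(Z<130)&(u>300)&(u<380)&(v>240)&(v<320)
pts=P[h]; print("handle top",len(pts),pts.mean(0),cv2.minAreaRect(pts[:,:2].astype(np.float32)))
b=(hsv[...,0]>110)&(hsv[...,0]<130)&(hsv[...,1]>130)&(v>230)&(v<268)&(u>200)&(u<280)
n,l,st,ce=cv2.connectedComponentsWithStats(b.astype(np.uint8))
for i in range(1,n):
    if st[i,4]>30: print("marble",st[i,4],ray(a,*ce[i],14))
def jar(c,name,box):
    P=cloud(c); Z=P[...,2]; v,u=np.indices(Z.shape); hs=cv2.cvtColor(c["pixels"],cv2.COLOR_RGB2HSV)
    B=(u>box[0])&(u<box[1])&(v>box[2])&(v<box[3])
    m=B&(Z>57)&(Z<66); p=P[m][:,:2]; 
    (cx,cy),rr=cv2.minEnclosingCircle(p.astype(np.float32)); print(name,len(p),np.median(Z[m]),cx,cy,rr)
    rd=np.hypot(*(p-[cx,cy]).T); print(np.percentile(rd,[1,5,50,99]))
    red=B&((hs[...,0]<6)|(hs[...,0]>174))&(hs[...,1]>120)&(hs[...,2]>120)
    n,l,st,ce=cv2.connectedComponentsWithStats(red.astype(np.uint8))
    for i in range(1,n):
        w=ray(c,*ce[i],62)[:2]; print("red",st[i,4],ce[i],w,np.degrees(np.arctan2(w[1]-cy,w[0]-cx)))
jar(pickle.load(open("jar.pkl","rb")),"jar2",(270,365,195,300))
jar(a,"jar3",(240,370,0,110))
E
```

```text
table 0.02956324342443395
tray rim depth 886 ((546.2029418945312, -210.10362243652344), (186.0673370361328, 63.15328598022461), 1.1391663551330566) 24.04906991149622
[[ 453.4405365  -242.47885437]
 [ 638.61647949 -177.53076096]]
tray ray ((543.92822265625, -220.8293914794922), (226.35008239746094, 87.52408599853516), 2.3028817176818848)
handle top 446 [ 621.93695324 -204.66797976  114.01967837] ((622.8319091796875, -207.1173858642578), (24.050559997558594, 15.698755264282227), 89.83013153076172)
marble 129 [ 484.76730354 -202.53301697   14.        ]
marble 124 [ 529.83021604 -210.70927677   14.        ]
jar2 1999 62.01735331345958 573.88232421875 34.58857727050781 46.55711364746094
[30.34418169 30.91373089 38.85426215 46.32017852]
red 6 [336.83333333 229.        ] [575.35204265  77.62012212] 88.0438549787319
red 6 [302.16666667 285.66666667] [572.28406845  -9.31457427] -92.08488197928986
jar3 3093 61.89603167210788 574.1804809570312 34.5728759765625 46.644386291503906
[30.22652748 30.76536542 38.19352066 46.2830322 ]
red 8 [303.   87.5] [572.17106837  -8.79017988] -92.65314692912067
```

Emit:
{"api": "play_rows", "payload": {"deltas": [[0.46, -0.62, -0.3, 0, 0, -0.04, 1], [0.46, -0.62, -0.3, 0, 0, -0.04, 1], [0.46, -0.62, -0.3, 0, 0, -0.04, 1], [0.46, -0.62, -0.3, 0, 0, -0.04, 1], [0, 0, 0, 0, 0, 0, 1], [0, 0, 0, 0, 0, 0, 1]]}}

```text
time_s: 2.47
eef_pos: [623.3, -204.7, 179.4]
ee_rot: [-0.001, 0.696, 0.718, -0.0]
force: [-0.0, -0.0, -0.2]
grip_width: 0.998
```

Emit:
{"api": "play_rows", "payload": {"deltas": [[0, -0.07, -0.6, 0, 0, -0.1, 1], [0, 0, -0.6, 0, 0, 0, 1], [0, 0, -0.6, 0, 0, 0, 1], [0, 0, -0.6, 0, 0, 0, 1], [0, 0, -0.25, 0, 0, 0, 1], [0, 0, 0, 0, 0, 0, 0.2], [0, 0, 0, 0, 0, 0, -0.4], [0, 0, 0, 0, 0, 0, -1]], "squeeze": 50}}

```text
time_s: 3.13
eef_pos: [624.3, -207.6, 77.3]
ee_rot: [0.002, 0.7, 0.715, 0.0]
force: [0.1, -0.1, 0.2]
grip_width: 0.608
```

Emit:
{"api": "play_rows", "payload": {"deltas": [[0, 0, 0, 0, 0, 0, -1], [0, 0, 0, 0, 0, 0, -1], [0, 0, 0, 0, 0, 0, -1], [0, 0, 0, 0, 0, 0, -1]]}}

```text
time_s: 3.47
eef_pos: [623.7, -207.9, 76.0]
ee_rot: [0.001, 0.7, 0.714, 0.0]
force: [-1.3, 0.6, 5.1]
grip_width: 0.178
```

Emit:
{"api": "play_rows", "payload": {"deltas": [[-0.15, 0, 0, 0, 0, 0, -1], [-0.25, -0.005, 0, 0, 0, 0, -1], [-0.25, -0.005, 0, 0, 0, 0, -1], [-0.25, -0.005, 0, 0, 0, 0, -1], [-0.25, -0.005, 0, 0, 0, 0, -1], [-0.25, -0.005, 0, 0, 0, 0, -1], [-0.25, -0.005, 0, 0, 0, 0, -1], [-0.2, -0.005, 0, 0, 0, 0, -1]]}}

```text
time_s: 4.13
eef_pos: [549.8, -209.5, 76.2]
ee_rot: [0.002, 0.7, 0.714, 0.001]
force: [1.0, -0.6, -1.1]
grip_width: 0.179
```

```bash
python3 - <<'E'
from h import *
a=cam("wrist"); s=cam("side")
save("pics/w4.png",np.hstack([a["pixels"][100:400,150:430],cv2.resize(s["pixels"][240:390,140:340],(400,300))])); q=sensors.sense(); print(q["eef_pos"],q["force"],q["ee_rot"])
E
```

```text
[ 548.86680446 -209.35360205   75.99777354] [-3.47852479 -0.2897049   8.77111512] [ 5.11144517e-04  6.99968504e-01  7.14173528e-01 -5.62383263e-05]
```

View pics/w4.png

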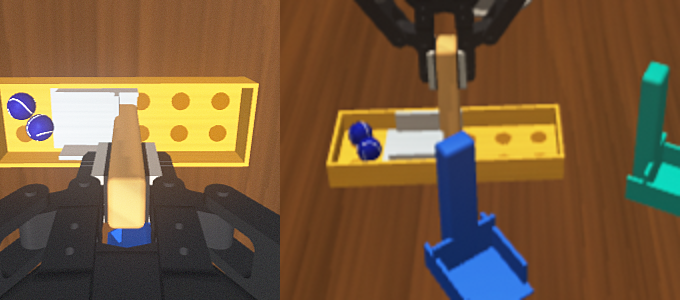

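Emit:
{"api": "play_rows", "payload": {"deltas": [[-0.14, -0.003, 0, 0, 0, 0, -1], [-0.14, -0.003, 0, 0, 0, 0, -1], [-0.14, -0.003, 0, 0, 0, 0, -1], [-0.14, -0.003, 0, 0, 0, 0, -1], [-0.12, 0, 0, 0, 0, 0, -1], [-0.1, 0, 0, 0, 0, 0, -1], [0, 0, 0, 0, 0, 0, -1], [0, 0, 0, 0, 0, 0, -1]]}}

```text
time_s: 4.9
eef_pos: [518.4, -210.0, 76.0]
ee_rot: [0.001, 0.7, 0.714, 0.0]
force: [-0.5, -0.6, 9.6]
grip_width: 0.181
```

```bash
python3 - <<'E'
from h import *
a=cam("wrist"); s=cam("side")
save("pics/w5.png",np.hstack([cv2.resize(a["pixels"][150:300,130:330],(400,300)),cv2.resize(s["pixels"][280:355,155:255],(400,300))])); q=sensors.sense(); print(q["eef_pos"],q["force"],q["ee_rot"])
E
```

```text
[ 518.38976181 -210.0296574    76.0319006 ] [-1.02101792e+00  1.86426820e-03  8.90277327e+00] [9.54790043e-04 6.99872296e-01 7.14267358e-01 4.28963952e-06]
```

View pics/w5.png

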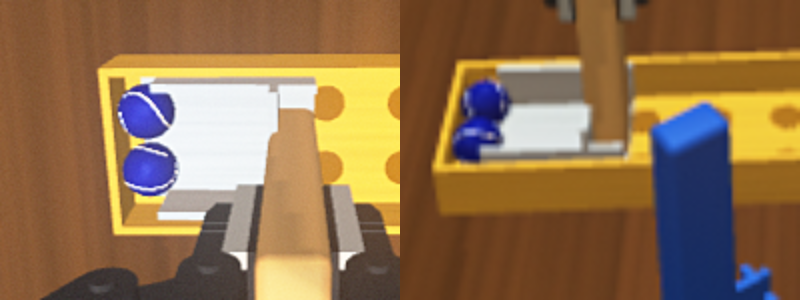

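Emit:
{"api": "play_rows", "payload": {"deltas": [[-0.05, 0, 0, 0, 0, 0, -1], [-0.04, 0, 0, 0, 0, 0, -1], [0, 0, 0, 0, 0, 0, -1], [0, 0, 0, 0, 0, 0, -1]]}}

```text
time_s: 5.33
eef_pos: [515.3, -210.2, 76.0]
ee_rot: [0.002, 0.7, 0.714, 0.0]
force: [3.4, -0.8, 8.0]
grip_width: 0.183
```

Emit:
{"api": "play_rows", "payload": {"deltas": [[-0.03, 0, 0, 0, 0, 0, -1], [0, 0, 0, 0, 0, 0, -1], [0.06, 0, 0.03, -0.007, 0.33, 0, -1], [0.06, 0, 0.02, -0.007, 0.33, 0, -1], [0.12, 0, 0.01, -0.013, 0.667, 0, -1], [0.12, 0, 0, -0.013, 0.667, 0, -1], [0.12, 0, 0, -0.013, 0.667, 0, -1], [0.12, 0, 0, -0.013, 0.667, 0, -1]]}}

```text
time_s: 6.0
eef_pos: [536.9, -209.3, 77.0]
ee_rot: [-0.123, 0.689, 0.703, -0.125]
force: [0.4, -0.1, -0.1]
grip_width: 0.182
```

```bash
python3 - <<'E'
from h import *
a=cam("wrist"); s=cam("side")
save("pics/w6.png",np.hstack([cv2.resize(a["pixels"][100:300,100:360],(400,300)),cv2.resize(s["pixels"][255:355,155:285],(400,300))])); q=sensors.sense(); print(q["eef_pos"],q["force"],q["ee_rot"])
E
```

```text
[ 537.64486546 -208.94548964   75.59197477] [ 0.20895619 -0.27429564 -0.80178427] [-0.12298326  0.68852143  0.70377506 -0.12455527]
```

View pics/w6.png

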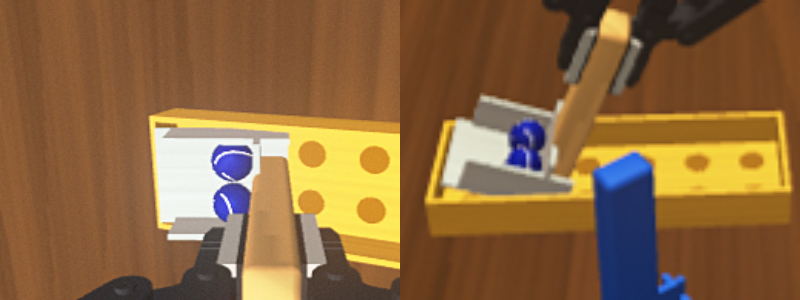

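Both marbles lie at the back of the scoop. Next I lift, then carry towards the jar while turning 45° so the mouth faces it.

Emit:
{"api": "play_rows", "payload": {"deltas": [[0, 0, 0.2, 0, 0, 0, -1], [0, 0, 0.4, 0, 0, 0, -1], [0, 0, 0.4, 0, 0, 0, -1], [0, 0, 0.4, 0, 0, 0, -1], [0, 0, 0.3, 0, 0, 0, -1], [0, 0.1, 0.1, 0, 0, 0, -1], [0, 0.15, 0, 0, 0, -0.3, -1], [0.1, 0.25, 0, 0, 0, -0.5, -1]]}}

```text
time_s: 6.77
eef_pos: [540.7, -189.4, 149.6]
ee_rot: [-0.127, 0.719, 0.673, -0.118]
force: [-0.6, -0.4, -1.7]
grip_width: 0.179
```

```bash
python3 - <<'E'
from h import *
a=cam("wrist"); s=cam("side")
print(sensors.sense()["eef_pos"])
for c in (a,s):
    h=cv2.cvtColor(c["pixels"],cv2.COLOR_RGB2HSV); b=(h[...,0]>110)&(h[...,0]<130)&(h[...,1]>150)&(h[...,2]>60); n,l,st,ce=cv2.connectedComponentsWithStats(b.astype(np.uint8)); P=cloud(c)
    for i in range(1,n):
        if st[i,4]>30: print(st[i,4],ce[i].round(),np.median(P[l==i],axis=0).round())
E
```

```text
[ 541.22203413 -188.55956392  149.12789322]
136 [245. 204.] [ 503. -172.  106.]
157 [249. 215.] [ 506. -178.  108.]
226 [247. 237.] [ 503. -195.  107.]
42 [393. 167.] [940. 214.  85.]
126 [441. 235.] [ 941. -100.   84.]
100 [197. 258.] [ 506. -183.  106.]
1316 [232. 348.] [ 563. -320.   45.]
162 [527. 358.] [ 940. -376.   84.]
178 [538. 374.] [ 940. -400.   84.]
147 [487. 388.] [ 906. -376.   26.]
185 [550. 390.] [ 940. -423.   84.]
157 [497. 404.] [ 905. -400.   26.]
55 [505. 417.] [ 905. -419.   29.]
```

Emit:
{"api": "play_rows", "payload": {"deltas": [[0.25, 0.39, 0, 0, 0, -0.67, -1], [0.25, 0.39, 0, 0, 0, -0.67, -1], [0.25, 0.39, 0, 0, 0, -0.67, -1], [0.25, 0.39, 0, 0, 0, -0.67, -1], [0.25, 0.39, 0, 0, 0, -0.67, -1], [0.25, 0.39, 0, 0, 0, -0.67, -1], [0.25, 0.39, 0, 0, 0, -0.67, -1], [0.25, 0.39, 0, 0, 0, -0.67, -1]]}}

```text
time_s: 7.53
eef_pos: [621.5, -64.3, 148.9]
ee_rot: [-0.155, 0.877, 0.448, -0.079]
force: [-0.1, -0.2, -1.5]
grip_width: 0.179
```

Emit:
{"api": "play_rows", "payload": {"deltas": [[0.2, 0.3, 0, 0, 0, -0.6, -1], [0.15, 0.2, 0, 0, 0, -0.4, -1], [0.1, 0.12, 0, 0, 0, -0.2, -1], [0, 0, 0, 0, 0, 0, -1], [0, 0, 0, 0, 0, 0, -1]]}}

```text
time_s: 7.95
eef_pos: [639.1, -40.2, 149.0]
ee_rot: [-0.159, 0.903, 0.394, -0.069]
force: [0.4, -0.8, -1.3]
grip_width: 0.178
```

```bash
cat > sc.py <<'E'
from h import *
# scoop pose from tool: TCP is scoop (24,0,72); tool-down yaw-> scoop yaw
def scoop():
    s=sensors.sense(); q=s["ee_rot"]; r=R.from_quat([q[1],q[2],q[3],q[0]]).as_matrix()
    # scoop x = tool y, z = -tool z
    x=r[:,1]; z=-r[:,2]; y=np.cross(z,x); S=np.column_stack([x,y,z])
    o=np.array(s["eef_pos"])-S@[24,0,72]; lip=o+S@[-32,0,0]
    print("tcp",np.round(s["eef_pos"],1),"yaw",np.degrees(np.arctan2(x[1],x[0])).round(1),"tilt",np.degrees(np.arcsin(-x[2])).round(1),"roll",np.degrees(np.arcsin(y[2])).round(1),"lip",lip.round(1),"org",o.round(1)); return s
E
python3 - <<'E'
from sc import *
s=scoop(); print(s["joints"])
E
```

```text
tcp [639.1 -40.2 149. ] yaw -42.9 tilt 20.0 roll -0.0 lip [582.5  12.3 100.5] org [604.5  -8.1  89.6]
[-0.30526636  0.81006373  0.95483764  0.14810839  1.69268258  0.43786185]
```

Emit:
{"api": "play_rows", "payload": {"deltas": [[-0.03, 0.15, -0.03, -0.454, -0.489, 0, -1], [-0.03, 0.15, -0.03, -0.454, -0.489, 0, -1], [-0.03, 0.15, -0.03, -0.454, -0.489, 0, -1], [-0.06, 0.06, -0.02, -0.34, -0.365, 0, -1], [0, 0, 0, 0, 0, 0, -1], [0, 0, 0, 0, 0, 0, -1]]}}

```text
time_s: 8.45
eef_pos: [633.0, -19.7, 145.4]
ee_rot: [-0.04, 0.916, 0.399, -0.017]
force: [-0.1, -0.8, -1.4]
grip_width: 0.178
```

```bash
python3 - <<'E'
from sc import *
s=scoop()
a=cam("wrist"); d=cam("side")
save("pics/w7.png",np.hstack([cv2.resize(a["pixels"][100:300,100:360],(400,300)),cv2.resize(d["pixels"][130:280,160:360],(400,300))]))
E
```

```text
tcp [633.  -19.7 145.4] yaw -42.9 tilt 5.0 roll 0.0 lip [587.5  22.6  78.6] org [610.9   0.9  75.8]
```

View pics/w7.png

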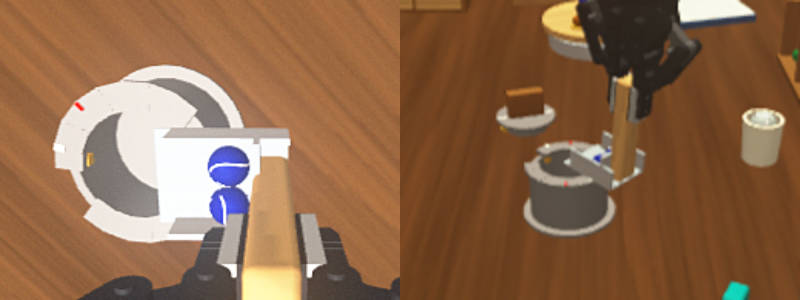

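Emit:
{"api": "play_rows", "payload": {"deltas": [[-0.135, 0.125, -0.01, -0.68, -0.73, 0, -1], [-0.072, 0.067, 0.05, -0.34, -0.365, 0, -1], [-0.072, 0.067, 0.05, -0.34, -0.365, 0, -1], [-0.077, 0.072, 0.046, -0.34, -0.365, 0, -1], [-0.077, 0.072, 0.046, -0.34, -0.365, 0, -1], [-0.163, 0.152, 0.082, -0.68, -0.73, 0, -1], [-0.168, 0.157, 0.067, -0.68, -0.73, 0, -1], [-0.172, 0.16, 0.04, -0.68, -0.73, 0, -1]]}}

```text
time_s: 9.22
eef_pos: [596.4, 14.9, 160.5]
ee_rot: [0.246, 0.883, 0.384, 0.108]
force: [-0.4, -0.7, -1.5]
grip_width: 0.182
```

Emit:
{"api": "play_rows", "payload": {"deltas": [[-0.175, 0.163, 0.02, -0.68, -0.73, 0, -1], [0, 0, 0, 0, 0, 0, -1], [0, 0, 0, 0, 0, 0, -1], [0, 0, 0, 0, 0, 0, -1]]}}

```text
time_s: 9.55
eef_pos: [590.8, 19.6, 160.7]
ee_rot: [0.284, 0.873, 0.378, 0.122]
force: [0.4, -0.2, -1.5]
grip_width: 0.182
```

```bash
python3 - <<'E'
from sc import *
s=scoop(); print(s["force"])
for n in ("wrist","top","side"):
    c=cam(n); h=cv2.cvtColor(c["pixels"],cv2.COLOR_RGB2HSV); b=(h[...,0]>110)&(h[...,0]<130)&(h[...,1]>130)&(h[...,2]>40); k,l,st,ce=cv2.connectedComponentsWithStats(b.astype(np.uint8)); P=cloud(c)
    for i in range(1,k):
        p=np.median(P[l==i],axis=0)
        if st[i,4]>4 and p[0]<750 and p[1]<300: print(n,st[i,4],ce[i].round(),p.round())
    if n=="wrist": a=c
save("pics/w8.png",a["pixels"][40:340,50:500])
E
```

```text
tcp [590.8  19.6 160.7] yaw -43.1 tilt -36.0 roll -0.1 lip [588.5  21.6  69.5] org [607.4   3.9  88.3]
[ 0.44977824 -0.20780251 -1.46850455]
wrist 9 [136. 205.] [563.  51.  23.]
wrist 143 [138. 221.] [554.  41.  24.]
wrist 6 [131. 220.] [555.  58.  62.]
wrist 17 [133. 231.] [546.  39.  24.]
top 5 [387. 232.] [ 559. -305.   91.]
top 5 [239. 239.] [554.  50.  27.]
top 25 [243. 243.] [546.  40.  23.]
side 1374 [231. 349.] [ 563. -320.   43.]
side 5 [264. 387.] [ 609. -347.    1.]
```

View pics/w8.png

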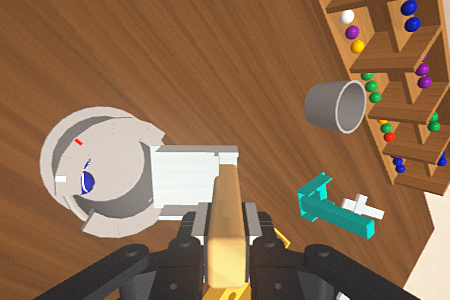

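Emit:
{"api": "play_rows", "payload": {"deltas": [[0.1, -0.1, 0.1, 0.68, 0.73, 0, -1], [0.05, -0.3, 0.05, 0.68, 0.73, 0, -1], [0.05, -0.3, 0.05, 0.68, 0.73, 0, -1], [0.05, -0.3, 0, 0.68, 0.73, 0, -1], [0, -0.3, 0, 0.68, 0.73, 0, -1], [0, -0.3, 0, 0.68, 0.73, 0, -1], [0, -0.45, 0, 0, 0, 0.9, -1], [0, -0.45, 0, 0, 0, 0.9, -1]]}}

```text
time_s: 10.37
eef_pos: [600.0, -81.7, 167.7]
ee_rot: [0.008, 0.875, 0.484, 0.003]
force: [-0.0, -0.2, -2.2]
grip_width: 0.183
```

Emit:
{"api": "play_rows", "payload": {"deltas": [[0, -0.5, 0, 0, 0, 0.9, -1], [0, -0.5, 0, 0, 0, 0.9, -1], [0, -0.5, 0, 0, 0, 0.9, -1], [0, -0.5, 0, 0, 0, 0.9, -1], [0, -0.5, 0, 0, 0, 0.9, -1], [0, -0.4, 0, 0, 0, 0.9, -1], [0, 0, 0, 0, 0, 0, -1], [0, 0, 0, 0, 0, 0, -1]]}}

```text
time_s: 11.03
eef_pos: [599.3, -196.5, 167.7]
ee_rot: [0.007, 0.707, 0.707, 0.005]
force: [-0.4, 0.9, -1.5]
grip_width: 0.175
```

```bash
python3 - <<'E'
from sc import *
s=scoop(); print(s["ee_rot"],s["joints"])
E
```

```text
tcp [ 599.3 -196.5  167.7] yaw -0.0 tilt -1.0 roll -0.2 lip [ 544.5 -196.7   94.8] org [ 576.5 -196.7   95.3]
[0.00706853 0.70721838 0.70694211 0.00500446] [-0.50466207  0.58629698  1.25534572  0.00594015  1.28359653 -0.50590743]
```

Emit:
{"api": "play_rows", "payload": {"deltas": [[0, -0.3, -0.4, 0.03, 0.17, 0.19, -1], [0, 0, -0.6, 0, 0, 0, -1], [0, 0, -0.6, 0, 0, 0, -1], [0, 0, 0, 0, 0, 0, -1], [0, 0, 0, 0, 0, 0, -1]]}}

```text
time_s: 11.45
eef_pos: [599.1, -206.6, 103.6]
ee_rot: [-0.001, 0.699, 0.715, -0.001]
force: [0.2, -0.6, -0.8]
grip_width: 0.181
```

```bash
python3 - <<'E'
from sc import *
s=scoop()
a=cam("wrist"); save("pics/w9.png",cv2.resize(a["pixels"][100:310,110:410],(800,560)))
E
```

```text
tcp [ 599.1 -206.6  103.6] yaw 1.3 tilt 0.1 roll 0.1 lip [ 543.  -207.8   31.7] org [ 575.  -207.1   31.6]
```

View pics/w9.png

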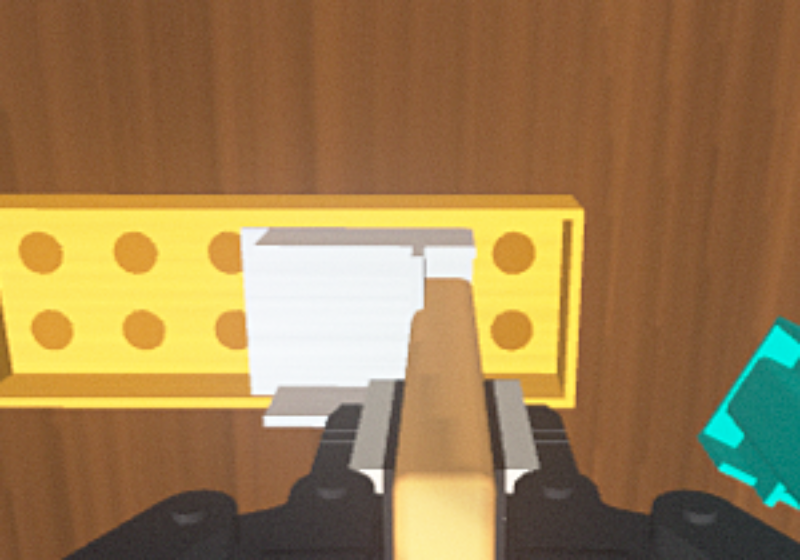

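Emit:
{"api": "play_rows", "payload": {"deltas": [[0, -0.045, 0, 0, 0, -0.02, -1], [0, 0, -0.15, 0, 0, 0, -1], [0, 0, -0.15, 0, 0, 0, -1], [0, 0, -0.15, 0, 0, 0, -1], [0, 0, -0.12, 0, 0, 0, -1], [0, 0, -0.08, 0, 0, 0, -1], [0, 0, 0, 0, 0, 0, -1], [0, 0, 0, 0, 0, 0, -1]]}}

```text
time_s: 12.17
eef_pos: [599.2, -209.3, 77.7]
ee_rot: [-0.0, 0.7, 0.714, -0.001]
force: [0.3, 0.0, -0.8]
grip_width: 0.181
```

Emit:
{"api": "play_rows", "payload": {"deltas": [[0, 0, -0.04, 0, 0, 0, -1], [0, 0, -0.02, 0, 0, 0, -1], [0, 0, 0, 0, 0, 0, -1]]}}

```text
time_s: 12.42
eef_pos: [599.5, -209.4, 76.1]
ee_rot: [0.0, 0.7, 0.714, -0.0]
force: [-1.0, -0.2, 2.3]
grip_width: 0.179
```

Emit:
{"api": "play_rows", "payload": {"deltas": [[0, 0, 0, 0, 0, 0, 0.2], [0, 0, 0, 0, 0, 0, 1], [0, 0, 0, 0, 0, 0, 1], [0, 0, 0, 0, 0, 0, 1], [0, 0, 0.4, 0, 0, 0, 1], [0, 0, 0.8, 0, 0, 0, 1], [0, 0, 0.9, 0, 0, 0, 1], [0, 0, 0.9, 0, 0, 0, 1]]}}

```text
time_s: 13.08
eef_pos: [598.9, -209.1, 196.6]
ee_rot: [-0.001, 0.7, 0.714, -0.001]
force: [-0.1, -0.5, 0.7]
grip_width: 1.006
```

Emit:
{"api": "play_rows", "payload": {"deltas": [[-0.26, 0.67, 0.1, 0, 0, 1, 1], [-0.26, 0.67, 0.1, 0, 0, 1, 1], [-0.26, 0.67, 0.1, 0, 0, 1, 1], [-0.26, 0.67, 0.1, 0, 0, 1, 1], [-0.26, 0.67, 0, 0, 0, 1, 1], [-0.26, 0.67, 0, 0, 0, 1, 1], [-0.26, 0.67, 0, 0, 0, 1, 1], [-0.26, 0.67, 0, 0, 0, 1, 1]]}}

```text
time_s: 13.75
eef_pos: [515.3, 6.3, 211.5]
ee_rot: [0.0, 0.346, 0.938, -0.001]
force: [0.6, -0.7, -0.1]
grip_width: 0.998
```

Emit:
{"api": "play_rows", "payload": {"deltas": [[-0.26, 0.67, 0, 0, 0, 1, 1], [-0.26, 0.67, 0, 0, 0, 1, 1], [-0.26, 0.67, 0, 0, 0, 1, 1], [-0.26, 0.67, 0, 0, 0, 1, 1], [-0.26, 0.67, 0, 0, 0, 1, 1], [-0.26, 0.67, 0, 0, 0, 1, 1], [-0.26, 0.67, 0, 0, 0, 1, 1], [0, 0, 0, 0, 0, 0, 1]]}}

```text
time_s: 14.42
eef_pos: [441.5, 196.1, 211.6]
ee_rot: [0.0, -0.015, 1.0, -0.0]
force: [-0.1, 0.1, 0.2]
grip_width: 0.998
```

```bash
cat > lid.py <<'E'
from h import *
s=sensors.sense(); print(s["eef_pos"].round(1),s["ee_rot"].round(3),s["joints"].round(2),s["force"].round(1))
q=s["ee_rot"]; y=R.from_quat([q[1],q[2],q[3],q[0]]).as_matrix()[:,1]; print("tool y yaw",np.degrees(np.arctan2(y[1],y[0])).round(2))
c=cam("wrist"); P=cloud(c); Z=P[...,2]; h=cv2.cvtColor(c["pixels"],cv2.COLOR_RGB2HSV)
near=np.hypot(P[...,0]-512,P[...,1]-231)<60
m=near&(Z>15.5)&(Z<22)&(h[...,1]<90); p=P[m][:,:2].astype(np.float32); print("disc",len(p),np.median(Z[m]),cv2.minEnclosingCircle(p),p.mean(0))
m=near&(Z>47)&(Z<57); p=P[m][:,:2].astype(np.float32); print("bar top",len(p),np.median(Z[m]),cv2.minAreaRect(p))
save("pics/l.png",c["pixels"])
c=cam("side"); P=cloud(c); h=cv2.cvtColor(c["pixels"],cv2.COLOR_RGB2HSV)
m=(P[...,2]>70)&(P[...,2]<125)&(P[...,0]>560)&(P[...,0]<650)&(P[...,1]>-250)&(P[...,1]<-170); print("scoop handle",m.sum(),P[m].mean(0) if m.any() else "")
E
python3 lid.py
```

```text
[441.5 196.1 211.6] [ 0.    -0.015  1.    -0.   ] [ 0.17  0.24  1.65 -0.    1.25 -1.43] [-0.1  0.1  0.2]
tool y yaw 91.69
disc 2122 18.15232954783596 ((512.7672119140625, 233.41917419433594), 37.85295104980469) [509.1385  232.90303]
bar top 543 51.994899039656104 ((512.5323486328125, 233.38949584960938), (45.683528900146484, 15.943533897399902), 17.155109405517578)
scoop handle 346 [ 598.39514688 -219.16836278   98.98594749]
```

Emit:
{"api": "play_rows", "payload": {"deltas": [[0.445, 0.233, -0.6, 0, 0, 0.645, 1], [0.445, 0.233, -0.6, 0, 0, 0.645, 1], [0.445, 0.233, -0.6, 0, 0, 0.645, 1], [0.445, 0.233, -0.6, 0, 0, 0.645, 1], [0, 0, 0, 0, 0, 0, 1], [0, 0, 0, 0, 0, 0, 1]]}}

```text
time_s: 15.02
eef_pos: [514.6, 229.0, 114.0]
ee_rot: [-0.001, -0.144, 0.99, -0.001]
force: [-0.0, -0.7, 0.1]
grip_width: 1.002
```

```bash
python3 lid.py
```

```text
[514.6 229.  114. ] [-0.001 -0.144  0.99  -0.001] [ 0.21  0.51  1.53 -0.    1.1  -1.65] [-0.  -0.7  0.1]
tool y yaw 106.5
disc 4596 18.107732194539565 ((513.0061645507812, 233.35430908203125), 37.91459655761719) [509.2217  232.14749]
bar top 1282 51.986663933587494 ((512.6075439453125, 233.37860107421875), (45.72270965576172, 15.972426414489746), 17.258710861206055)
scoop handle 344 [ 598.39737716 -219.15743316   99.21966367]
```

Emit:
{"api": "play_rows", "payload": {"deltas": [[-0.05, 0.11, -0.5, 0, 0, 0.12, 1], [0, 0, -0.6, 0, 0, 0, 1], [0, 0, -0.6, 0, 0, 0, 1], [0, 0, -0.4, 0, 0, 0, 1], [0, 0, -0.15, 0, 0, 0, 1], [0, 0, 0, 0, 0, 0, 1], [0, 0, 0, 0, 0, 0, 1]]}}

```text
time_s: 15.7
eef_pos: [513.2, 234.3, 27.0]
ee_rot: [0.001, -0.151, 0.989, -0.0]
force: [0.1, 0.8, -0.2]
grip_width: 0.997
```

Emit:
{"api": "play_rows", "payload": {"deltas": [[-0.01, -0.02, -0.07, 0, 0, 0, 0.3], [0, 0, 0, 0, 0, 0, -0.2], [0, 0, 0, 0, 0, 0, -0.6], [0, 0, 0, 0, 0, 0, -1], [0, 0, 0, 0, 0, 0, -1], [0, 0, 0, 0, 0, 0, -1], [0, 0, 0, 0, 0, 0, -1]], "squeeze": 60}}

```text
time_s: 16.28
eef_pos: [512.3, 233.6, 23.0]
ee_rot: [0.001, -0.151, 0.989, -0.0]
force: [-0.3, -0.1, 3.7]
grip_width: 0.172
```

Emit:
{"api": "play_rows", "payload": {"deltas": [[0, 0, 0.4, 0, 0, 0, -1], [0, 0, 0.8, 0, 0, 0, -1], [0, 0, 0.9, 0, 0, 0, -1], [0.22, -0.7, 0.1, 0, 0, -0.89, -1], [0.22, -0.7, 0, 0, 0, -0.89, -1], [0.22, -0.7, 0, 0, 0, -0.89, -1], [0.22, -0.7, 0, 0, 0, -0.89, -1], [0.22, -0.7, 0, 0, 0, -0.89, -1]]}}

```text
time_s: 16.95
eef_pos: [556.1, 92.2, 110.4]
ee_rot: [-0.0, 0.084, 0.997, -0.001]
force: [0.5, 1.6, -0.9]
grip_width: 0.176
```

Emit:
{"api": "play_rows", "payload": {"deltas": [[0.22, -0.7, 0, 0, 0, -0.89, -1], [0.22, -0.7, 0, 0, 0, -0.89, -1], [0, 0, 0, 0, 0, 0, -1], [0, 0, 0, 0, 0, 0, -1]]}}

```text
time_s: 17.28
eef_pos: [573.6, 36.5, 110.2]
ee_rot: [-0.0, 0.175, 0.985, -0.001]
force: [-0.7, 0.7, -1.4]
grip_width: 0.174
```

```bash
cat > st.py <<'E'
from h import *
s=sensors.sense(); q=s["ee_rot"]; M=R.from_quat([q[1],q[2],q[3],q[0]]).as_matrix(); y=M[:,1]
print(s["time_s"],s["eef_pos"].round(2),"lid yaw",(np.degrees(np.arctan2(y[1],y[0]))-90).round(2),"toolz",M[:,2].round(3),"F",s["force"].round(1),"T",s["wrist_torque"].round(2),"g",s["grip_width"])
E
python3 st.py; python3 - <<'E'
from h import *
c=cam("wrist"); P=cloud(c); Z=P[...,2]
near=np.hypot(P[...,0]-574,P[...,1]-34.6)<70
for lo,hi,n in ((57,66,"rim"),(93,110,"disc")):
    m=near&(Z>lo)&(Z<hi); p=P[m][:,:2].astype(np.float32); print(n,len(p),np.median(Z[m]),cv2.minEnclosingCircle(p) if len(p) else "")
E
```

```text
17.2833 [573.62  36.47 110.2 ] lid yaw -20.11 toolz [-0.001 -0.001 -1.   ] F [-0.7  0.7 -1.4] T [ 0.07  0.06 -0.01] g 0.17432702075436918
rim 2611 62.00466180085132 ((571.3966674804688, 35.00117111206055), 46.2124137878418)
disc 6837 105.3201034856308 ((573.8240356445312, 37.65819549560547), 37.90972137451172)
```

Emit:
{"api": "play_rows", "payload": {"deltas": [[0.01, -0.06, -0.3, 0, 0, 0, -1], [0, 0, -0.2, 0, 0, 0, -1], [0, 0, -0.1, 0, 0, 0, -1], [0, 0, -0.1, 0, 0, 0, -1], [0, 0, -0.1, 0, 0, 0, -1], [0, 0, 0, 0, 0, 0, -1]]}}

```text
time_s: 17.83
eef_pos: [573.7, 35.6, 77.9]
ee_rot: [-0.0, 0.173, 0.985, -0.001]
force: [-0.8, -0.0, -1.9]
grip_width: 0.177
```

```bash
python3 st.py
```

```text
17.8333 [573.67  35.57  77.93] lid yaw -19.97 toolz [-0.001 -0.001 -1.   ] F [-0.8 -0.  -1.9] T [-0.01 -0.02 -0.02] g 0.17657701422211625
```

Emit:
{"api": "play_rows", "payload": {"deltas": [[0, -0.03, -0.06, 0, 0, 0, -1], [0, 0, -0.06, 0, 0, 0, -1], [0, 0, -0.05, 0, 0, 0, -1], [0, 0, 0, 0, 0, 0, -1], [0, 0, 0, 0, 0, 0, -1]]}}

```text
time_s: 18.25
eef_pos: [574.2, 33.9, 72.0]
ee_rot: [0.0, 0.174, 0.985, -0.001]
force: [-1.1, 0.4, -0.9]
grip_width: 0.177
```

```bash
python3 st.py
```

```text
18.25 [574.16  33.89  72.03] lid yaw -20.01 toolz [ 0.001 -0.001 -1.   ] F [-1.1  0.4 -0.9] T [ 0.    0.07 -0.01] g 0.17736101018104353
```

Emit:
{"api": "play_rows", "payload": {"deltas": [[0, 0.01, -0.03, 0, 0, 0, -1], [0, 0, -0.02, 0, 0, 0, -1], [0, 0, 0, 0, 0, 0, -1]]}}

```text
time_s: 18.5
eef_pos: [574.2, 33.9, 72.0]
ee_rot: [0.001, 0.174, 0.985, -0.001]
force: [-8.9, -3.1, 18.0]
grip_width: 0.176
```

```bash
python3 st.py
```

```text
18.5 [574.22  33.88  71.97] lid yaw -20.0 toolz [ 0.001 -0.002 -1.   ] F [-8.9 -3.1 18. ] T [-0.25  1.48  0.01] g 0.17611096856124814
```

Emit:
{"api": "play_rows", "payload": {"deltas": [[0, 0, 0.03, 0, 0, 0, -1], [0, 0, 0, 0, 0, 0, -1], [0, 0, 0, 0, 0, -0.5, -1], [0, 0, 0, 0, 0, -0.5, -1], [0, 0, 0, 0, 0, -0.5, -1], [0, 0, 0, 0, 0, 0, -1]]}}

```text
time_s: 19.0
eef_pos: [574.7, 34.2, 72.0]
ee_rot: [0.001, 0.252, 0.968, -0.001]
force: [-1.0, -1.5, 7.7]
grip_width: 0.179
```

```bash
python3 st.py
```

```text
19.0 [574.71  34.24  72.  ] lid yaw -29.16 toolz [ 0.002 -0.002 -1.   ] F [-1.  -1.5  7.7] T [-0.04  0.3  -0.14] g 0.17867825110229074
```

Emit:
{"api": "play_rows", "payload": {"deltas": [[0, 0, 0, 0, 0, -0.5, -1], [0, 0, 0, 0, 0, -0.5, -1], [0, 0, 0, 0, 0, -0.5, -1], [0, 0, 0, 0, 0, -0.5, -1], [0, 0, 0, 0, 0, -0.5, -1], [0, 0, 0, 0, 0, -0.5, -1], [0, 0, 0, 0, 0, -0.5, -1], [0, 0, 0, 0, 0, 0, -1]]}}

```text
time_s: 19.67
eef_pos: [574.5, 33.9, 72.0]
ee_rot: [0.001, 0.424, 0.906, -0.001]
force: [-3.6, -3.6, 9.8]
grip_width: 0.179
```

```bash
python3 st.py
```

```text
19.6667 [574.5   33.86  71.98] lid yaw -50.14 toolz [ 0.001 -0.002 -1.   ] F [-3.6 -3.6  9.8] T [-0.4   0.45 -0.05] g 0.17895669242027565
```

Emit:
{"api": "play_rows", "payload": {"deltas": [[0, 0, 0, 0, 0, -0.5, -1], [0, 0, 0, 0, 0, -0.5, -1], [0, 0, 0, 0, 0, 0, -1], [0, 0, 0, 0, 0, 0, -1]]}}

```text
time_s: 20.0
eef_pos: [574.4, 33.8, 72.0]
ee_rot: [0.001, 0.47, 0.883, -0.001]
force: [-3.6, -4.2, 9.6]
grip_width: 0.177
```

```bash
python3 st.py; python3 - <<'E'
from h import *
c=cam("wrist"); P=cloud(c); Z=P[...,2]; h=cv2.cvtColor(c["pixels"],cv2.COLOR_RGB2HSV)
near=np.hypot(P[...,0]-574,P[...,1]-34.6)<48
m=near&(Z>65.5)&(Z<70); p=P[m][:,:2].astype(np.float32); print("disc",len(p),np.median(Z[m]),cv2.minEnclosingCircle(p))
d=cam("side"); P=cloud(d)
m=(P[...,2]>70)&(P[...,2]<125)&(P[...,0]>560)&(P[...,0]<650)&(P[...,1]>-250)&(P[...,1]<-170); print("scoop handle",m.sum(),P[m].mean(0),P[m][:,2].max())
w=c["pixels"][60:360,60:500]; s=cv2.resize(d["pixels"][150:350,140:380],(360,300))
save("pics/w12.png",np.hstack([w,s]))
E
```

```text
20.0 [574.43  33.79  71.97] lid yaw -56.02 toolz [ 0.001 -0.002 -1.   ] F [-3.6 -4.2  9.6] T [-0.47  0.56 -0.04] g 0.17710013864555496
disc 6687 67.10012494394337 ((574.6986083984375, 34.801883697509766), 37.95012664794922)
scoop handle 342 [ 598.40589004 -219.12385427   99.25580055] 117.83361450846013
```

View pics/w12.png

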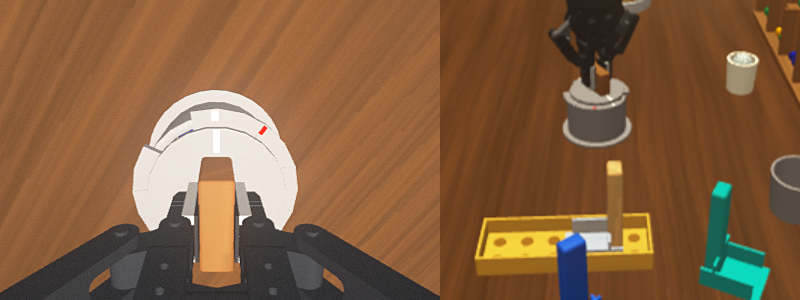

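```bash
python3 -c "
from rig import order; print(order.finish_job())"; python3 st.py
```

```text
the job is handed in; nothing more can be done
None
the job is handed in; nothing more can be done
```

I finished the whole task and handed it in at about 20 s of the 64 s allowed; no verdict is reported.

- **Marbles:** Both marbles came up in one scoopful and were tipped into the jar. Afterwards the wrist and top cameras each showed two blue patches inside the jar.
- **Scoop:** It is back in the tray, upright and let go. The later side-camera views showed the handle in the same place, with its top at about 118 mm against 116 mm expected.
- **Lid:** It went through the notches without catching and was turned clockwise to the halfway marks.
    - **Angle:** -56.0° against -56.1° measured for the marks. The last picture shows the lid's white line on the white rim mark.
    - **Seating:** the disc top is at 67.1 mm against 67 mm when seated, and about 1 mm off the jar's centre.
    - **Grip:** still holding at a 60 N setting, pressing down with about 10 N.

- **Disagreements:** My first jar position from the top camera was about 4 cm off because of stray depth points, and I replaced it with two wrist-camera views that agreed. At half, the wrist twist reading was only about 0.04 N m, although the spring should push back with 0.1 N m. The spring ring cannot be read directly, so that it is engaged rests on the lid's angle.
- **Bystanders:** I never moved near the cup, egg cup or shooter, but did not re-measure them. The egg cup and part of the cup in the last side picture gave no sign of being disturbed.

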